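# Catch the battery case lid and lower it shut

## Robot

A 6-joint arm with a two-finger parallel gripper is mounted at the origin on a cart in front of the work surface, level with it; the furniture and walls round the work are solid. World frame = base frame: x ahead of the robot, y to its left, z up, the work surface at z = 0. Lengths are in m, angles in rad, forces in N, time in s.
With the tool pointing down it reaches from about 0.35 to 0.775 m from the base axis. Payload 7.3 kg.
Tool frame: the origin (TCP) lies at the centre of the arm's flange, where the gripper is bolted on; the fingertips stand 178 mm ahead of it and the grasp point (between the pads) lies 159 mm ahead of it; z points along the fingers, y is the line along which they close (so a half turn about z gives the same grasp; the last joint's range is limited). The gripper opens to 92 mm and grips with 3 to 60 N. Pads are 19 mm wide; open, the fingers measure 130 mm over their backs; the gripper's body (75 mm by 190 mm) begins 47 mm behind the grasp point.
Start: joints at [1.048, 0.342, 1.524, -0, 1.275, -0.146], TCP at [0.193, 0.488, 0.405] pointing down, gripper open.
Joint ranges: [-2.53, 2.53], [-0.77, 2.02], [0.04, 2.7], [-1, 4.14], [0.28, 2.66], [-3.11, 3.11]. Speed limits (rad/s): [2.57, 2.57, 3.14, 3.14, 3.14, 3.14].

## Interface

Orientations are given as [roll, pitch, yaw] about the fixed x, y, z axes, in that order (R = Rz(yaw) Ry(pitch) Rx(roll)).
In Python, from cell import telemetry, vision, ticket gives the robot as it stands.
- The arm moves only by the shell command python3 -m crank 'ROWS' [FORCE]. ROWS is JSON, a list of rows, each a list of 5 numbers: the gripper command: -1 is shut, 1 is fully open, values between are in proportion, then the shift along the tool's x, y, z in mm, then the turn about the tool's z in rad. In form: [[fingers, dx, dy, dz, roll], ...]. A call has 1 to 12 rows; each row is the pose to reach, as a shift and turn from the pose commanded when the call began, along the tool's axes at that moment; what a row does not reach only later rows make up. A row lasts 1/12 s, in which the tool goes at most 41.7 mm and 7.16 degrees, less where a joint would pass 70% of its speed; a pose out of reach is approached as far as the arm can. A call with a gripper value outside its range is refused whole. The fingers move at their own pace and stop on an object; FORCE is the grip in N (left out, the last holds). Time passes only in rows, so rows that repeat a pose let the fingers close. It gives the time, the measured TCP pose, the force, the opening and the grip force at its end, in the units of the state.
- telemetry.observe(): the state, without advancing time (a new reading comes with each control period).
- vision.read_camera(name): name is "side" or "top"; returns (picture, depth): 480x640x3 uint8, red, green, blue; 480x640 float32, m along the optical axis (not along the pixel's ray), 0 where there is no reading.
- vision.get_calibration(name): a dict with "camera_matrix" (3x3 intrinsics, pixels), "rvec" (rotation vector, rad) and "tvec" (3), from world to camera coordinates, as OpenCV has them. Camera axes: x right, y down, z forward; pixel columns grow to the right and rows downward; lengths in m; the calibration is good to about 2 mm. A picture is of the moment at which its call begins. get_calibration takes no time and is no camera call.
- ticket.hand_in(): hands the job in; it is judged then, once.
The state is a dict: "time": time; "qpos": joint angles; "qvel": joint speeds; "joint_efforts": joint torques, N m; "tool_pos": TCP position; "tool_rot": TCP orientation; "contact_force": force on the tool from outside, world axes, zero at the start; "torque": the same for the moment, N m; "opening": finger opening in m; "grip_force": force on a finger pad.
Only numpy, scipy, OpenCV 4.12 (cv2) and the standard library are available. Lean on these libraries where they do the work, as an engineer would, in place of code of your own. Each camera call takes 0.05 s, during which the arm holds its last target. There are 200 camera calls.

## Task

The lid of the orange battery case stands open, leaning back a little past upright. Tip it forward so that it falls, catch it on a finger and lower it gently until it is fully shut, without letting it slam and without pinching it. Leave the case where it stands, leave the cell and the bottle beside it alone, and end clear of everything.

Things in the scene. Friction and masses are not known exactly. Their poses are not given: they have to be found in the camera images.
- case: orange open-topped battery case, 110 deep (x) x 160 wide (y) x 75 high mm, walls 4 mm, 2.5 kg, standing loose on the blue bench pad and the green cutting mat, both 3 mm thick (top at z = 3 mm). Origin at the centre of its underside; its +x axis points from the front (tab side) to the hinge side, z up. The hinge line lies along y at x = +55 mm, z = 75 mm. In front of the case, below the tab of the shut lid, is free air down to the bench.
- lid (a joint): angle of the lid (rad): 0 = shut (flat on the case), 1.57 = upright, larger = leaning back to the rear stop at 1.85. Stiff, slightly damped hinge (friction 0.02 N m, damping 0.03 N m s/rad): the lid, about 0.15 kg, stays put within about 0.2 to 0.25 rad of upright and falls shut by itself once it leans further forward than that.
- lid_hinge (a point): point on the hinge line in the middle of the width, at the underside of the lid; turns with the lid: its -x axis points from the hinge along the lid to the tab, its z axis out of the lid's outer face (upward when shut).
- lid_edge (a point): middle of the free edge of the lid's yellow finger tab, at the underside, 134 mm from the hinge line. The lid is grey, 160 mm wide and 6 mm thick (ribs on its outer face add 1.5 mm), 110 mm long; the tab, 80 mm wide and 6 mm thick, reaches 24 mm further, so it overhangs the front of the case by 24 mm when shut. Same axes as lid_hinge.
- cell_0: blue rechargeable cell standing upright, 18 mm diameter, 66 mm high, to the left (+y) of the case, origin at the centre of its underside; not to be disturbed
- thread_lock: small red bottle with a pointed cap, 23 mm diameter, 69 mm high, standing left of the case, origin at the centre of its underside; not to be disturbed

How it is judged:
On the way, in this order (a step that is already met when the one before it is completed fails the run):
1. the lid has come forward and rests on the fingers, part way down (value of joint lid between 0.25 and 1.25 rad and contact force between the fingers and lid above 0.05 N), for 0.15 s.
2. the lid is shut (value of joint lid below 0.03 rad), for 0.2 s.
At the end, for the whole second after the job is handed in: the lid is shut (within 0.03 rad), the case stands level within 20 mm of where it was, and the cell and the bottle stand upright within 20 mm of where they were (value of joint lid below 0.03 rad and distance of each of case, cell_0, thread_lock from where it was at the start of the episode below 0.02 m and angle between case's own z axis and vertical below 0.05 rad and angle between each of cell_0, thread_lock's own z axis and vertical below 0.1 rad); the robot touches nothing.
It fails at once if the lid drops or slams: faster than 1.3 rad/s while between 0.4 and 0.07 rad (the last centimetre is free) (value of joint lid between 0.07 and 0.4 rad and velocity of joint lid below -1.3 rad/s).
It fails at once if the lid is pinched or forced (more than 12 N between fingers and lid) (contact force between the fingers and lid above 12 N).
It fails at once if the case is lifted or tipped (height (world z) of case above 0.011 m or angle between case's own z axis and vertical above 0.1 rad).
It fails at once if the case is pushed away by more than 30 mm (distance of case from where it was at the start of the episode above 0.03 m).
It fails at once if the cell or the bottle is knocked or lifted (distance of any of cell_0, thread_lock from where it was at the start of the episode above 0.03 m).
It also fails if it takes over 43 s, if anything falls off the work surface, if the arm or the gripper's body presses on something with over 40 N, if the wrist force passes 120 N, or if a joint passes its speed limit or range.

## Working session

There is one attempt and no reset: what is moved stays moved. The work goes in short steps, Python scripts to look and compute and a shell command to move; the robot and the scene stay as the last step left them, time stands still between calls to the robot, and variables do not carry over. Pictures are saved under pics/ and viewed, at most 10 in all, crops included, and the job is handed in when it is done.

```bash
mkdir -p pics; ls
python3 - <<'E'
from cell import telemetry, vision
import cv2, numpy as np
print(telemetry.observe())
for n in("side","top"):
    p,d=vision.read_camera(n); cv2.imwrite(f"pics/{n}0.png",p[:,:,::-1]); np.savez(f"{n}0.npz",p=p,d=d)
    print(n,vision.get_calibration(n))
E
```

```text
pics
{'time': 0.0, 'qpos': array([ 1.04802838e+00,  3.42721540e-01,  1.52499744e+00, -5.25182762e-05,
        1.27539674e+00, -1.45995227e-01]), 'qvel': array([-0.00044515, -0.00095456,  0.00119757, -0.00123291,  0.00189385,
       -0.00101289]), 'joint_efforts': array([ 1.11360721e-03, -4.31242275e+01, -2.44226611e+01,  7.17166322e-02,
        5.59272291e-02, -1.44762357e-04]), 'tool_pos': array([0.19307646, 0.48806697, 0.4040522 ]), 'tool_rot': array([-3.14007848e+00, -1.71885984e-04,  2.76483513e+00]), 'contact_force': array([-0.82462504,  0.98661129,  0.10310246]), 'torque': array([-0.01637944, -0.00949518,  0.06289859]), 'grip_force': 0.0, 'opening': 0.09161570150501158}
side {'camera_matrix': array([[563.63384515,   0.        , 317.72589417],
       [  0.        , 563.63384515, 243.69306602],
       [  0.        ,   0.        ,   1.        ]]), 'rvec': array([ 0.58335549, -2.36360519,  1.57296874]), 'tvec': array([0.61523373, 0.0505648 , 0.963681  ])}
top {'camera_matrix': array([[515.50096001,   0.        , 326.20145149],
       [  0.        , 515.50096001, 232.83058946],
       [  0.        ,   0.        ,   1.        ]]), 'rvec': array([ 2.18428635, -2.1404074 ,  0.14251068]), 'tvec': array([0.31283284, 0.53300882, 0.88125261])}
```

View pics/side0.png

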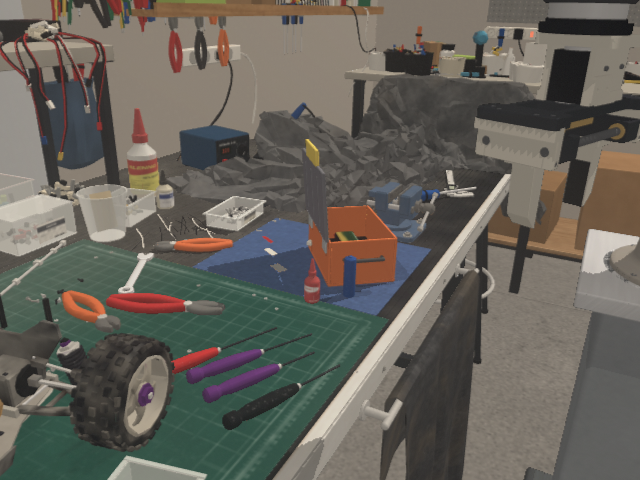

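View pics/top0.png

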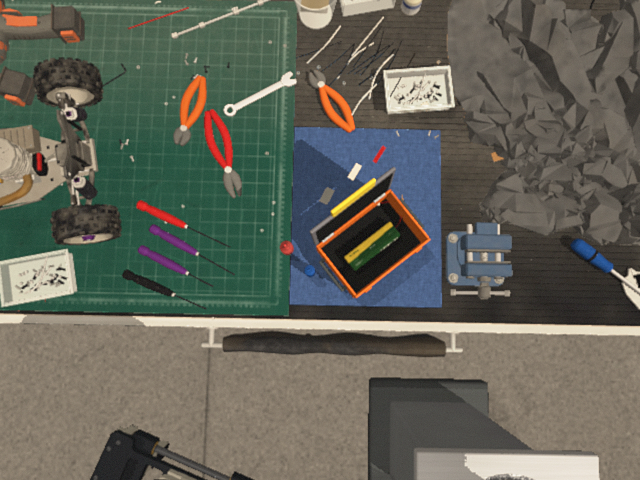

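The side view shows the lid upright, with the tab at (312,153), the bottle at (312,288) and the cell at (349,275). In the top view the case is centred near (375,245) and turned about 35°, the tab is at (353,197), the bottle at (287,248) and the cell at (310,270).

```bash
cat > h.py <<'E'
import cv2, numpy as np
from cell import vision
def cloud(n,d):
    c=vision.get_calibration(n); K=c["camera_matrix"]; R=cv2.Rodrigues(c["rvec"])[0]; t=c["tvec"]
    v,u=np.mgrid[:480,:640]
    P=np.stack([(u-K[0,2])/K[0,0]*d,(v-K[1,2])/K[1,1]*d,d],-1)
    return (P-t)@R
def hsv(p): return cv2.cvtColor(p,cv2.COLOR_RGB2HSV)
E
python3 - <<'E'
from h import *
for n,box in(("top",(270,130,440,310)),("side",(290,130,400,310))):
    z=np.load(n+"0.npz"); p,d=z["p"],z["d"]; W=cloud(n,d); H=hsv(p)
    roi=np.zeros((480,640),bool); roi[box[1]:box[3],box[0]:box[2]]=1; roi&=d>0
    h,s,v=H[...,0],H[...,1],H[...,2]
    M={"orange":(h>4)&(h<16)&(s>170)&(v>110),"yellow":(h>22)&(h<32)&(s>150)&(v>120)&(W[...,2]>.15),
       "red":((h<4)|(h>174))&(s>130)&(W[...,2]>.02),"blue":(h>105)&(h<120)&(s>150)&(W[...,2]>.03),"grey":(s<70)&(W[...,2]>.09)&(W[...,2]<.23)}
    for k,m in M.items():
        P=W[m&roi]
        print(n,k,len(P), P.size and np.round(np.r_[np.median(P,0),P.min(0),P.max(0)],3))
    P=W[M["orange"]&roi]; P=P[abs(P[:,2]-.078)<.006]
    print(n,"rim",len(P),cv2.minAreaRect((P[:,:2]*1000).astype(np.float32)), np.median(P[:,2]))
    P=W[M["yellow"]&roi]
    print(" tab",cv2.minAreaRect((P[:,:2]*1000).astype(np.float32)))
    P=W[M["grey"]&roi]; print(" lid pl",(lambda c:(c, np.linalg.svd(P-c)[2][2]))(P.mean(0)) if len(P)<5000 else 0)
E
```

```text
top orange 1507 [0.528 0.228 0.068 0.415 0.151 0.004 0.724 0.339 0.09 ]
top yellow 321 [0.558 0.287 0.21  0.532 0.256 0.184 0.584 0.319 0.214]
top red 148 [0.499 0.391 0.04  0.489 0.19  0.02  0.587 0.404 0.074]
top blue 89 [0.458 0.35  0.066 0.45  0.343 0.041 0.467 0.358 0.071]
top grey 1233 [0.55  0.284 0.153 0.502 0.219 0.09  0.609 0.349 0.191]
top rim 676 ((507.0114440917969, 244.8266143798828), (110.16053009033203, 159.49407958984375), 39.01192855834961) 0.07751259969695504
 tab ((558.2401733398438, 287.02410888671875), (6.6874494552612305, 78.14009857177734), 38.84054946899414)
 lid pl (array([0.55205335, 0.28450305, 0.14951609]), array([-0.77477706, -0.62372199,  0.10339916]))
side orange 26 [0.447 0.281 0.079 0.422 0.163 0.078 0.508 0.335 0.08 ]
side yellow 0 0
side red 183 [0.496 0.4   0.042 0.488 0.39  0.02  0.506 0.408 0.071]
side blue 0 0
side grey 1907 [ 0.568  0.274  0.122  0.501 -0.348  0.09   0.925  0.352  0.19 ]
side rim 26 ((463.0563659667969, 245.96771240234375), (76.06034851074219, 172.68270874023438), 4.903477668762207) 0.07922253813478933
 tab ((0.0, 0.0), (0.0, 0.0), 0.0)
 lid pl (array([0.59272528, 0.13101098, 0.12888749]), array([-0.00334301, -0.07383638,  0.99726477]))
```

```bash
python3 -m crank '[[0.09,-20,0,-36,0.1],[0.09,-60,-8,-40,0.2],[0.09,-100,-14,-40,0.3],[0.09,-140,-20,-40,0.4],[0.09,-180,-26,-40,0.51],[0.09,-220,-32,-40,0.513],[0.09,-260,-38,-40,0.513],[0.09,-300,-44,-40,0.513],[0.09,-340,-50,-40,0.513],[0.09,-380,-56,-40,0.513],[0.09,-420,-62,-40,0.513],[0.09,-437,-62,-40,0.513]]' 5; python3 -m crank '[[0.09,0,0,0,0],[0.09,0,0,0,0],[0.09,0,0,0,0]]'
python3 - <<'E'
from h import *
from cell import telemetry
s=telemetry.observe(); print(s['qpos'],s['tool_pos'],s['tool_rot'],s['opening'])
p,d=vision.read_camera("top"); cv2.imwrite("pics/t1.png",p[:,:,::-1])
p,d=vision.read_camera("side"); cv2.imwrite("pics/s1.png",cv2.resize(p[80:320,220:540,::-1],(800,600)))
E
```

```text
time: 1.1
tool_pos: [0.5802, 0.2662, 0.4435]
tool_rot: [-3.14, 0.001, 2.248]
contact_force: [-0.7, 0.3, -0.5]
opening: 0.05
grip_force: 0.0
time: 1.35
tool_pos: [0.5761, 0.2701, 0.4443]
tool_rot: [-3.141, -0.001, 2.252]
contact_force: [0.1, 0.5, 0.2]
opening: 0.0501
grip_force: 0.0
[ 3.18009207e-01  5.32092315e-01  1.11355719e+00  4.75983631e-04
  1.49728839e+00 -3.63426335e-01] [0.57610332 0.27014545 0.44427817] [-3.14050400e+00 -9.21857433e-04  2.25219609e+00] 0.05013278663333105
```

View pics/s1.png

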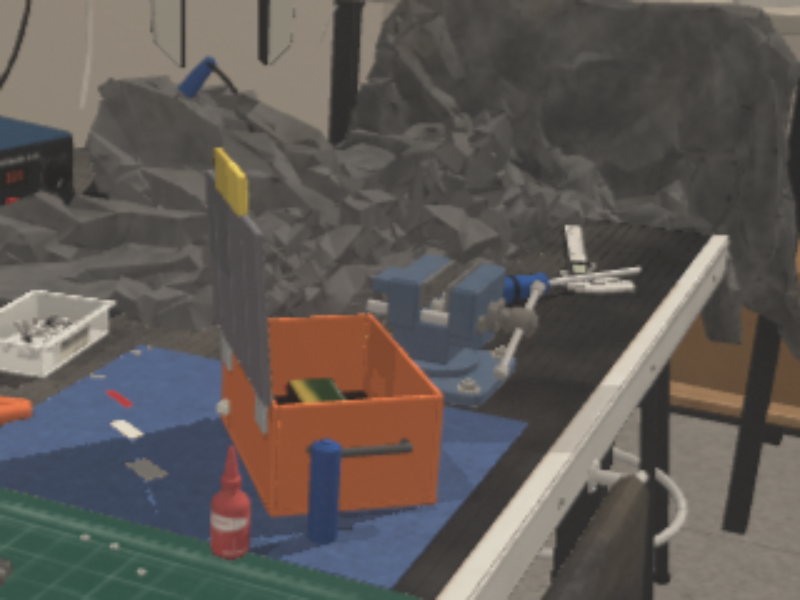

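The fingertips, at (168,55) and (265,55) in the crop, sit above and on either side of the tab at (232,180). I'll descend to straddle it.

```bash
python3 -m crank '[[0.09,0,0,20,0],[0.09,0,0,45,0],[0.09,0,0,60,0],[0.09,0,0,75,0],[0.09,0,0,88,0],[0.09,0,0,97,0],[0.09,0,0,101,0],[0.09,0,0,101,0]]'
python3 - <<'E'
from h import *
p,d=vision.read_camera("side"); cv2.imwrite("pics/s2.png",cv2.resize(p[80:320,220:540,::-1],(800,600)))
E
```

```text
time: 2.12
tool_pos: [0.5761, 0.2702, 0.3433]
tool_rot: [-3.141, -0.0, 2.253]
contact_force: [-0.7, 0.3, -0.1]
opening: 0.0497
grip_force: 0.0
```

View pics/s2.png

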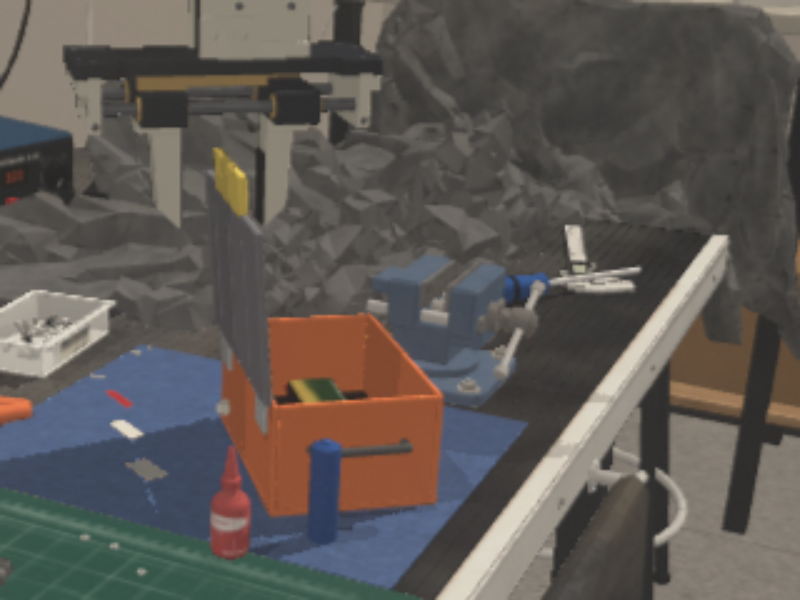

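The lid is between the fingers, whose tips are at (178,225) and (265,220). Next I'll tip it forward.

```bash
python3 -m crank '[[0.09,0,-5,0,0],[0.09,0,-11,0,0],[0.09,0,-17,0,0],[0.09,0,-23,0,0],[0.09,0,-29,0,0],[0.09,0,-35,0,0],[0.09,0,-41,0,0],[0.09,0,-46,0,0],[0.09,0,-51,0,0],[0.09,0,-56,0,0],[0.09,0,-60,0,0],[0.09,0,-60,0,0]]'
cat >> h.py <<'E'
def tab(n="top"):
    p,d=vision.read_camera(n); W=cloud(n,d); H=hsv(p); h,s,v=H[...,0],H[...,1],H[...,2]
    m=(h>22)&(h<32)&(s>150)&(v>110)&(d>0); x=np.array([.777,.629])
    X=-(W[...,:2]-[.550,.280])@x*1000; Y=(W[...,:2]-[.550,.280])@np.array([-.629,.777])*1000
    inn=m&(abs(Y)<45)&(X>-60)&(X<160)&(W[...,2]>(.075 if n=="top" else .075))&((X>95)|(W[...,2]>.12))
    Q=np.c_[X[inn],Y[inn],W[inn][:,2]*1000]
    print(n,len(Q),"tab X,Y,Z median",np.round(np.median(Q,0)),"min",np.round(Q.min(0)),"max",np.round(Q.max(0)),
      "angle~",np.round(np.arctan2(np.median(Q[:,2])-78,np.median(Q[:,0])),3))
    return p
E
python3 - <<'E'
from h import *
tab(); p=tab("side"); cv2.imwrite("pics/s3.png",cv2.resize(p[80:320,220:540,::-1],(800,600)))
E
```

```text
time: 3.17
tool_pos: [0.5295, 0.2316, 0.3437]
tool_rot: [-3.141, -0.0, 2.252]
contact_force: [0.8, -0.1, 0.7]
opening: 0.05
grip_force: 0.0
top 218 tab X,Y,Z median [ 38.  19. 204.] min [ 31.  -2. 184.] max [ 43.  40. 209.] angle~ 1.28
  return _methods._mean(a, axis=axis, dtype=dtype,
  ret = um.true_divide(
Traceback (most recent call last):
  File "h.py", line 15, in tab
    print(n,len(Q),"tab X,Y,Z median",np.round(np.median(Q,0)),"min",np.round(Q.min(0)),"max",np.round(Q.max(0)),
                                                                              ~~~~~^^^
ValueError: zero-size array to reduction operation minimum which has no identity
```

```bash
sed -i 's/    print(n,len/    if not len(Q): print(n,"none"); return p\n    print(n,len/' h.py; python3 -m crank '[[0.09,0,-3,0,0],[0.09,0,-6,0,0],[0.09,0,-9,0,0],[0.09,0,-9,0,0],[0.09,0,-9,0,0],[0.09,0,-9,0,0],[0.09,0,-9,0,0],[0.09,0,-9,0,0]]'
python3 - <<'E'
from h import *
tab(); p=tab("side"); cv2.imwrite("pics/s3.png",cv2.resize(p[80:320,220:540,::-1],(800,600)))
E
```

```text
time: 3.93
tool_pos: [0.5231, 0.2263, 0.3437]
tool_rot: [-3.142, -0.0, 2.252]
contact_force: [-0.8, 0.6, -0.2]
opening: 0.0502
grip_force: 0.1
top 343 tab X,Y,Z median [ 70.  19. 181.] min [ 61.  -5. 168.] max [ 79.  40. 191.] angle~ 0.977
side none
```

View pics/s3.png

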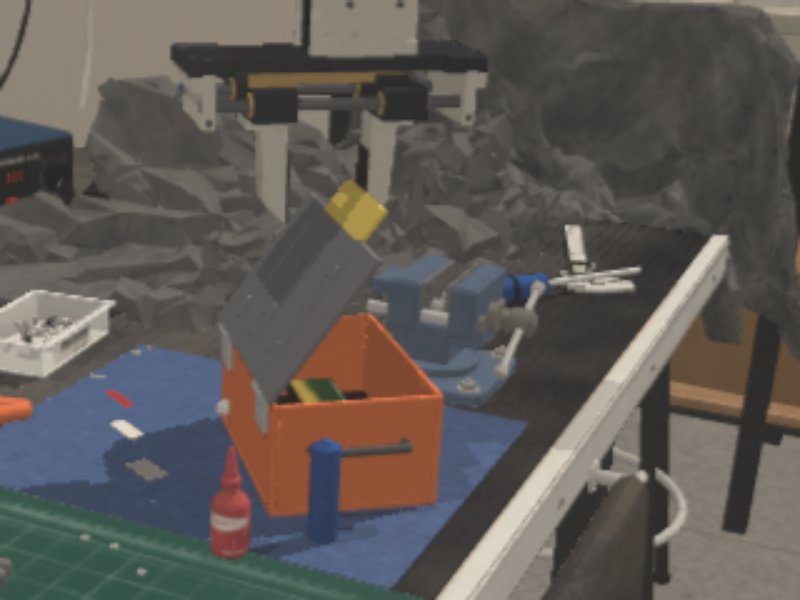

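The lid has been caught and rests on the front finger at (378,200), at about 0.93 rad. I'll lower the tips and open the fingers fully.

```bash
python3 -m crank '[[0.09,0,0,4,0],[0.09,0,0,8,0],[0.18,0,0,12,0],[0.3,0,0,15,0],[0.42,0,0,18,0],[0.54,0,0,21,0],[0.66,0,0,24,0],[0.78,0,0,25,0],[0.9,0,0,25,0],[1,0,0,25,0],[1,0,0,25,0],[1,0,0,25,0]]'
python3 - <<'E'
from h import *
tab()
E
```

```text
time: 5.03
tool_pos: [0.5231, 0.2263, 0.3189]
tool_rot: [3.141, 0.0, 2.252]
contact_force: [-0.5, 0.0, -0.0]
opening: 0.0917
grip_force: 0.1
top 334 tab X,Y,Z median [ 89.  21. 164.] min [ 78.   1. 153.] max [100.  40. 172.] angle~ 0.766
```

```bash
python3 -m crank '[[1,-3.7,-0.1,0,0.08],[1,-7.3,-0.6,0,0.16],[1,-10.9,-1.3,0,0.24],[1,-14.5,-2.3,0,0.32],[1,-17.9,-3.6,0,0.40],[1,-21.2,-5.2,0,0.48],[1,-24.4,-7,0,0.56],[1,-27.5,-9.1,0,0.64],[1,-30.3,-11.4,0,0.72],[1,-33,-14,0,0.80],[1,-35.5,-16.7,0,0.88],[1,-37.7,-19.6,0,0.96]]'; python3 -m crank '[[1,0,0,0,0],[1,0,0,0,0]]'
python3 - <<'E'
from h import *
p=tab(); cv2.imwrite("pics/t4.png",cv2.resize(p[120:360,220:540,::-1],(800,600)))
p=tab("side"); cv2.imwrite("pics/s4.png",cv2.resize(p[80:320,220:540,::-1],(800,600)))
E
```

```text
time: 6.08
tool_pos: [0.5313, 0.1845, 0.3188]
tool_rot: [-3.141, 0.0, 1.288]
contact_force: [-2.9, 0.1, 1.5]
opening: 0.0917
grip_force: 0.8
time: 6.25
tool_pos: [0.5315, 0.1846, 0.3189]
tool_rot: [-3.142, -0.0, 1.294]
contact_force: [-0.9, -0.9, 1.3]
opening: 0.092
grip_force: 0.7
top 304 tab X,Y,Z median [ 82.  21. 168.] min [ 73. -20. 156.] max [ 93.  39. 213.] angle~ 0.836
side none
```

View pics/s4.png

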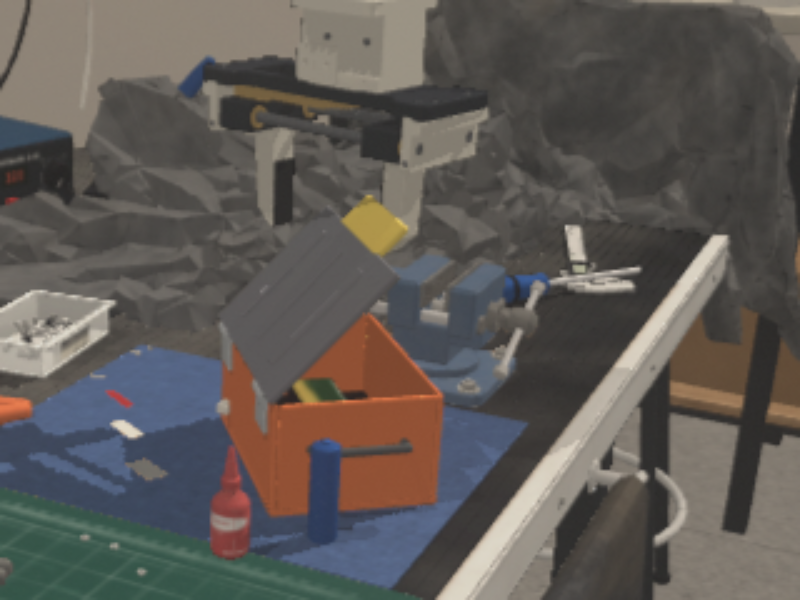

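The lid rests on the finger at (405,235), at about 0.8 rad, and the other finger is clear of the lid's right side. Before going lower I'll check where the vise stands.

Run:
```python
from h import *
z=np.load("top0.npz"); W=cloud("top",z["d"]); Q=W[180:310,432:520].reshape(-1,3); Q=Q[Q[:,2]>.012]
for zz in(.012,.03,.05,.06,.07):
    q=Q[Q[:,2]>zz]; 
    if len(q): print(zz,len(q),np.round(np.r_[q.min(0),np.percentile(q,99,axis=0)],3))
# closest points to rear finger end position
c=np.array([.546,.139]); q=Q[Q[:,2]>.045]; print(np.sort(np.hypot(*(q[:,:2]-c).T))[:3])
```

```text
0.012 4852 [ 0.415 -0.023  0.012  0.627  0.331  0.936]
0.03 4132 [ 0.415 -0.021  0.03   0.622  0.331  0.936]
0.05 3392 [ 0.415 -0.012  0.05   0.6    0.331  0.936]
0.06 2604 [ 0.415 -0.009  0.06   0.587  0.331  0.936]
0.07 1973 [0.415 0.015 0.07  0.543 0.331 0.936]
[0.05272794 0.05315815 0.05324019]
```

```bash
python3 -m crank '[[1,-2,-1.4,4,0],[1,-4.1,-2.9,8,0],[1,-6.1,-4.3,12,0],[1,-8.2,-5.7,16,0],[1,-10.2,-7.2,20,0],[1,-12.3,-8.6,24,0],[1,-14.3,-10,28,0],[1,-16.4,-11.5,32,0],[1,-18.4,-12.9,36,0],[1,-20.5,-14.4,40,0],[1,-22.5,-15.8,43,0],[1,-23.5,-16.5,45,0]]'; python3 -m crank '[[1,0,0,0,0],[1,0,0,0,0]]'
python3 - <<'E'
from h import *
p=tab(); cv2.imwrite("pics/t5.png",cv2.resize(p[120:360,220:540,::-1],(800,600)))
p=tab("side"); cv2.imwrite("pics/s5.png",cv2.resize(p[80:320,220:540,::-1],(800,600)))
E
```

```text
time: 7.35
tool_pos: [0.5092, 0.1665, 0.2732]
tool_rot: [3.141, -0.001, 1.291]
contact_force: [-1.0, -0.9, 0.6]
opening: 0.0918
grip_force: 0.4
time: 7.52
tool_pos: [0.5094, 0.1667, 0.2737]
tool_rot: [3.141, -0.001, 1.292]
contact_force: [-1.8, 0.4, 0.2]
opening: 0.0918
grip_force: 0.6
top 401 tab X,Y,Z median [106.  19. 132.] min [ 97. -26. 125.] max [122.  40. 187.] angle~ 0.472
side none
```

View pics/s5.png

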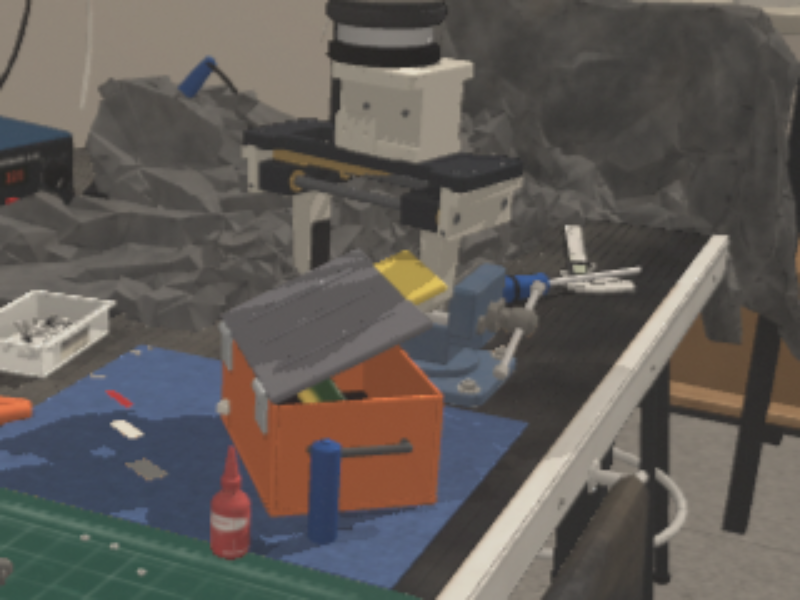

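θ is about 0.41. From here I'll move forward slowly, lowering the finger more slowly than the edge drops so that it can't jam.

```bash
python3 -m crank '[[1,-0.4,-0.3,0,0],[1,-0.8,-0.6,1,0],[1,-1.2,-0.9,2,0],[1,-1.6,-1.1,3,0],[1,-2,-1.4,4,0],[1,-2.5,-1.7,5,0],[1,-2.9,-2,6,0],[1,-3.3,-2.3,7,0],[1,-3.7,-2.6,8,0],[1,-4.1,-2.9,9,0],[1,-4.1,-2.9,9,0]]'
python3 - <<'E'
from h import *
p=tab()
E
```

```text
time: 8.53
tool_pos: [0.5052, 0.1634, 0.2645]
tool_rot: [-3.141, 0.0, 1.292]
contact_force: [-0.3, 0.4, 0.2]
opening: 0.0919
grip_force: 0.3
top 414 tab X,Y,Z median [111.  17. 120.] min [102. -28. 114.] max [127.  39. 165.] angle~ 0.362
```

```bash
python3 -m crank '[[1,-0.3,-0.2,0,0],[1,-0.6,-0.4,1,0],[1,-0.9,-0.6,2,0],[1,-1.2,-0.8,3,0],[1,-1.5,-1,4,0],[1,-1.8,-1.2,5,0],[1,-2.1,-1.4,6,0],[1,-2.4,-1.6,7,0],[1,-2.6,-1.8,8,0],[1,-2.9,-2,9,0],[1,-2.9,-2,9,0]]'
python3 - <<'E'
from h import *
p=tab()
E
```

```text
time: 9.5
tool_pos: [0.5025, 0.1612, 0.2555]
tool_rot: [-3.141, 0.0, 1.292]
contact_force: [-0.6, -0.5, -0.4]
opening: 0.0918
grip_force: 0.3
top 415 tab X,Y,Z median [114.  17. 109.] min [106. -30. 105.] max [130.  39. 151.] angle~ 0.265
```

```bash
python3 -m crank '[[1,-0.1,-0.1,0,0],[1,-0.2,-0.2,0.6,0],[1,-0.4,-0.3,1.2,0],[1,-0.5,-0.3,1.8,0],[1,-0.6,-0.4,2.4,0],[1,-0.7,-0.5,3,0],[1,-0.9,-0.6,3.6,0],[1,-1,-0.7,4.2,0],[1,-1.1,-0.8,5,0],[1,-1.2,-0.9,6,0],[1,-1.2,-0.9,6,0]]'
python3 - <<'E'
from h import *
p=tab()
E
```

```text
time: 10.47
tool_pos: [0.5013, 0.1603, 0.2495]
tool_rot: [-3.141, 0.0, 1.292]
contact_force: [-1.4, -1.6, -0.7]
opening: 0.0914
grip_force: 0.3
top 417 tab X,Y,Z median [116.  17. 103.] min [106. -28.  98.] max [132.  39. 161.] angle~ 0.209
```

```bash
python3 -m crank '[[1,-0.1,-0.1,0,0],[1,-0.2,-0.1,0.4,0],[1,-0.3,-0.2,0.8,0],[1,-0.4,-0.3,1.2,0],[1,-0.5,-0.3,1.6,0],[1,-0.6,-0.4,2,0],[1,-0.7,-0.5,2.4,0],[1,-0.8,-0.5,2.8,0],[1,-0.9,-0.6,3.2,0],[1,-1,-0.7,3.6,0],[1,-1.1,-0.7,4,0],[1,-1.1,-0.7,4,0]]'
python3 - <<'E'
from h import *
p=tab()
E
```

```text
time: 11.52
tool_pos: [0.5004, 0.1595, 0.2456]
tool_rot: [-3.141, -0.0, 1.292]
contact_force: [-0.3, 0.4, -1.0]
opening: 0.0918
grip_force: 0.3
top 418 tab X,Y,Z median [117.  16.  94.] min [108. -32.  90.] max [133.  39. 153.] angle~ 0.135
```

```bash
python3 -m crank '[[1,-0.1,-0.1,0,0],[1,-0.2,-0.1,0,0],[1,-0.3,-0.2,0,0],[1,-0.4,-0.3,0,0],[1,-0.5,-0.3,0,0],[1,-0.7,-0.5,0,0],[1,-0.9,-0.6,0,0],[1,-1.2,-0.8,0,0],[1,-1.6,-1.1,0,0],[1,-2.5,-1.7,0,0],[1,-4,-2.8,0,0],[1,-6,-4.2,0,0]]'
python3 -m crank '[[1,-4,-3,0,0],[1,-8,-6,0,0],[1,-12,-8,0,0],[1,-12,-8,0,0]]'
python3 - <<'E'
from h import *
p=tab(); cv2.imwrite("pics/t6.png",cv2.resize(p[120:360,220:540,::-1],(800,600)))
E
```

```text
time: 12.57
tool_pos: [0.4946, 0.1548, 0.2457]
tool_rot: [3.141, -0.0, 1.292]
contact_force: [0.7, 0.3, 0.1]
opening: 0.0918
grip_force: 0.0
time: 12.9
tool_pos: [0.483, 0.1449, 0.2457]
tool_rot: [-3.141, 0.0, 1.291]
contact_force: [0.7, 0.8, -0.5]
opening: 0.0914
grip_force: 0.0
top 661 tab X,Y,Z median [121.   1.  84.] min [109. -39.  78.] max [134.  39.  88.] angle~ 0.049
```

View pics/t6.png

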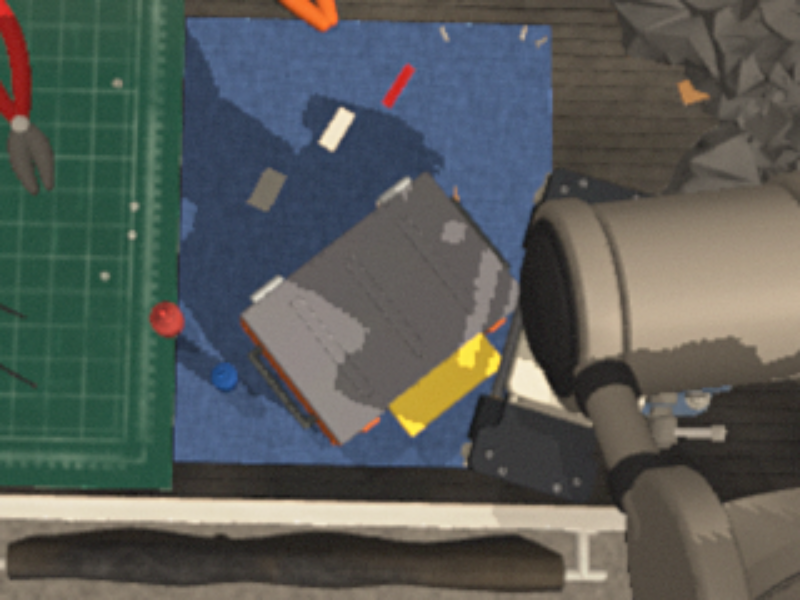

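The lid is flat: the tab is fully visible at (445,385), and the cell (225,377) and bottle (167,320) haven't moved. I'll raise the arm clear and hand in.

```bash
python3 -m crank '[[1,0,0,-15,0],[1,0,0,-40,0],[1,0,0,-70,0],[1,0,0,-100,0],[1,0,0,-130,0],[1,0,0,-150,0],[1,0,0,-150,0],[1,0,0,-150,0],[1,0,0,-150,0],[1,0,0,-150,0]]'
python3 - <<'E'
from h import *
from cell import ticket
tab(); print(ticket.hand_in())
E
```

```text
time: 13.78
tool_pos: [0.4835, 0.1455, 0.3943]
tool_rot: [-3.139, 0.001, 1.292]
contact_force: [-0.1, -0.1, -0.1]
opening: 0.0919
grip_force: 0.0
top 710 tab X,Y,Z median [122.   0.  84.] min [109. -39.  79.] max [134.  39.  88.] angle~ 0.049
the job is handed in; nothing more can be done
None
```

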